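# Unlock the blade cassette and hold it lifted out of its dock

## Task

Pick up the wooden mallet and with it drive the dock's locking pin all the way down (do not push the pin with the robot's fingers), then put the mallet down on the bench. Pinch the blade cassette's two side catches together with the fingers, lift the cassette upright out of the dock to at least 10 cm above where it sat, and finish while holding it there, still and with both catches pinched in. Leave the other things on the bench where they are.

Things in the scene. Friction and masses are not known exactly. Their poses are not given: they have to be found in the camera images.
- dock: Fixed wooden docking block, 204 x 112 mm, yaw varies. Origin at bench level under the middle of the cassette's seat; x along the block, away from its pin; z up. Seat floor z = 10 mm, guide walls to z = 36 mm. Pin housing x = -130 to -82, y = -30 to 30, top z = 40 mm. At x = 0 two aluminium keeper lips, inner edges y = -31 and 31, outer -52 and 52, top z = 42 mm, hold the catch hooks down.
- pin_top (a point): Centre of the flat top of the locking pin: upright round steel pin 18 mm in diameter, at the dock's x = -105 mm, y = 0. Its top is 57 mm above the bench at the start (17 mm above its housing) and 43 mm (3 mm proud) when fully down.
- pin: The same locking pin. Its origin is on the pin axis, 17 mm below the top face.
- pin_depth (a joint): How far the locking pin is driven down, m: 0 up, 0.014 fully down. It takes 5 to 7 N to move (friction and a weak spring) and stays where it is driven. Going down it draws back (1.5 times as far) a steel bolt that covers the cassette's end tab by 12 mm and bars its straight lifting.
- cassette_mid (a point): Point on the vertical middle axis of the loose blade cassette, 30 mm above its underside (40 mm above the bench when seated). White plastic rack 116 (x) x 44 (y) x 44 mm tall, 14 mm tab at its -x end; steel blades stand to 81 mm above its underside at x = -55 to -26 and 26 to 55 mm. Axes as the dock's when seated. Clearance in the seat 2 mm. About 0.27 kg.
- catch_grip (a point): Grasp point midway between the two side catches, on the cassette's middle axis, 60 mm above its underside (70 mm above the bench when seated). Catches: upright black plates at x = 0, 26 mm wide (x), top 80 mm above the underside; 58 mm over both outer faces released, 40 mm fully pinched. Fingers close along the cassette's y, fingertips above the dock's lips (42 mm above the bench).
- catch_left (a joint): How far the +y catch is pushed in towards the middle, m: 0 released, 0.009 fully in. Spring 1.2 N to start, 3.9 N fully in; it springs out when let go. The hook low on its outer face (7 mm proud) clears the dock's lip once in by more than 5 mm. A fixed post 24 mm wide (y), 72 mm tall stands between the catches.
- catch_right (a joint): The same for the -y catch.
- mallet_head (a point): Centre of the head of the loose wooden mallet (about 0.32 kg), which stands stably on one striking face: head 46 (x) x 46 (y) x 70 mm (z), faces at z = -35 and 35 mm from here. Its handle runs level from the head to the mallet's -x, 120 mm long, 20 mm thick (y), 26 mm tall (z), axis through this point. Balance point 14 mm from here towards the handle.
- mallet_grip (a point): Point on the mallet handle's axis, 38 mm from the head's centre (15 mm from the head's flank), 35 mm above the bench: grip here across the handle (fingers closing along the mallet's y), 20 mm wide. The head rises 35 mm above this point.
- stone: Bystander, grey sharpening stone 100 x 38 x 26 mm, lying; origin centre of underside.
- ink_tin: Bystander, tin 60 mm in diameter, 45 mm tall; origin centre of underside.
- brush: Bystander, brush lying on the bench, handle to its -x.
- spray: Bystander, clear spray bottle 68 mm in diameter, 193 mm tall; origin centre of underside.
- print_block: Bystander, carved board 150 x 110 x 20 mm; origin centre of underside.
- wedge: Bystander, wooden offcut 70 x 35 x 30 mm; origin centre of underside.
Mind the look-alikes: they are no part of the job. Leave any turquoise look-alike of the dock alone. Leave any red look-alike of the part that bears cassette_mid alone.

How it is judged (in metres and radians):
On the way, in this order (a step that is already met when the one before it is completed fails the run):
1. the locking pin is driven down (more than 11 of 14 mm) with the mallet held in the fingers (value of joint pin_depth above 0.011 m and height (world z) of mallet_head above 0.062 m and contact force between the fingers and mallet above 1 N), for 0.05 s.
2. the mallet is put down on the bench and let go (height (world z) of mallet_head below 0.055 m and contact force between the fingers and mallet below 0.1 N), for 0.2 s.
At the end, for the whole second after the job is handed in: Cassette held by its catches, each pinched in over 6 mm, upright within 0.3 rad, middle point over 130 mm above the bench, still (under 30 mm/s), touching neither dock nor mallet; pin down over 11 mm; mallet let go on the bench (head centre under 55 mm high) (all of step 2 and value of joint pin_depth above 0.011 m and height (world z) of cassette_mid above 0.13 m and angle between cassette_mid's own z axis and vertical below 0.3 rad and value of joint each of catch_left, catch_right above 0.006 m and contact force between the fingers and cassette above 3 N and contact force between cassette and dock below 0.1 N and contact force between cassette and mallet below 0.1 N and linear speed of cassette below 0.03 m/s); the arm keeps its last pose, push and grip.
It fails at once if the fingers or arm push on the locking pin (more than 2 N) (contact force between any of the fingers, the arm and pin above 2 N).
It fails at once if a bystander is moved by more than 30 mm (distance of any of stone, ink_tin, brush, spray, print_block, wedge from where it was at the start of the episode above 0.03 m).
It also fails if it takes over 67 s, if anything falls off the work surface, if the arm or the gripper's body presses on something with over 40 N, if the wrist force passes 120 N, or if a joint passes its speed limit or range.

## Robot

A 6-joint arm with a two-finger parallel gripper is mounted at the origin on the work surface. World frame = base frame: x ahead of the robot, y to its left, z up, the work surface at z = 0. Lengths are in mm, angles in rad, forces in N, time in s.
With the tool pointing down it reaches from about 275 to 850 mm from the base axis. Payload 5.2 kg.
Tool frame: the origin (TCP) lies where the fingers leave the gripper's body, on its centre line; the fingertips stand 73 mm ahead of it and the grasp point (between the pads) lies 54 mm ahead of it (r.pinch_z is the distance from the TCP to the grasp point, in mm); y points along the fingers, x is the direction in which the jaws open and shut, and the axes are right-handed (so a half turn about y gives the same grasp; the last joint's range is limited). The gripper opens to 85 mm and grips with 20 to 120 N. Pads are 22 mm wide; open, the fingers measure 114 mm over their backs; the gripper's body (76 mm by 85 mm) begins 54 mm behind the grasp point. The pads swing forward as they close: fully open they stand 13 mm farther back than shut.
Start: joints at [-1.365, 0.259, 1.535, -0, 1.348, -0.203], TCP at [218.65, -504.676, 303.91] pointing down, gripper open.
Joint ranges: [-3.14, 3.14], [-0.91, 2.08], [0.19, 2.58], [-1.22, 4.36], [0.22, 2.71], [-3.12, 3.12]. Speed limits (rad/s): [2.57, 2.57, 3.14, 3.14, 3.14, 3.14].

## Interface

Orientations are given as a rotation vector (axis times angle).
In Python, from cell import r, vision gives the robot as it stands.
- The arm moves only by the tool drive_tool, never from a script. Its argument "steps" is one flat list of numbers, 7 for each row, row after row: the turn, a rotation vector about the tool's x, y, z in degrees, then the shift along the tool's x, y, z in m, then the finger opening in m, from 0 to 0.0854. In form: [ax, ay, az, dx, dy, dz, grip, ax, ay, az, dx, dy, dz, grip, ...]. A call has 1 to 10 rows; each row is the pose to reach, as a shift and turn from the pose commanded when the call began, along the tool's axes at that moment; what a row does not reach only later rows make up. A row lasts 1/12 s, in which the tool goes at most 41.7 mm and 7.16 degrees, less where a joint would pass 70% of its speed; a pose out of reach is approached as far as the arm can. A call with a gripper value outside its range is refused whole. The fingers move at their own pace and stop on an object; "newtons" is the grip in N (left out, the last holds). Time passes only in rows, so rows that repeat a pose let the fingers close. It gives the time, the measured TCP pose, the force and the opening at its end, in the units of the state.
- r.sense(): the state, without advancing time (a new reading comes with each control period).
- vision.read_camera(name): name is "side" or "top"; returns a dict with "frame" (480x640x3 uint8, red, green, blue), "fov_y" (degrees; the focal length in pixels is half the picture's height over the tangent of half this angle, whatever the lens; pixels are square), "cx", "cy" (the principal point, pixels), "extrinsics" (4x4, takes a point from camera to world coordinates). Camera axes: x right, y up, looking along -z (the intrinsics and any distortion apply to the point x, -y, -z); pixel columns grow to the right and rows downward; lengths in mm; the calibration is good to about 2 mm. A picture is of the moment at which its call begins. There is no depth.
- r.close_job(): hands the job in, once; it reports no verdict.
The state is a dict: "clock": time; "joints": joint angles; "qd": joint speeds; "effort": joint torques, N m; "eef_pos": TCP position; "ee_rot": TCP orientation; "ft_force": force on the tool from outside, world axes, zero at the start; "ft_torque": the same for the moment, N m; "width": opening from 0.0 (shut) to 1.0 (fully open).
Only numpy, scipy, OpenCV 4.12 (cv2) and the standard library are available. Lean on these libraries where they do the work, as an engineer would, in place of code of your own. Each camera call takes 0.05 s, during which the arm holds its last target.

## Working session

There is one attempt and no reset: what is moved stays moved. The work goes in short steps, Python scripts to look and compute and a tool call to move; the robot and the scene stay as the last step left them, time stands still between calls to the robot, and variables do not carry over. Pictures are saved under pics/ and viewed, and the job is handed in when it is done.

Besides the shell and the picture viewer there is one more tool, called after "Emit:" as a command line: name --argument value ..., lists and objects as JSON in quotes. drive_tool: Moves the arm, as the interface text tells. Its arguments: {"type":"object","properties":{"steps":{"type":"array","items":{"type":"number"}},"newtons":{"type":"number"}},"required":["steps"]}

```bash
ls; mkdir -p pics; python3 - <<'E'
from cell import r, vision
import cv2, numpy as np
for n in ("side","top"):
    c=vision.read_camera(n)
    cv2.imwrite(f"pics/{n}0.png",c["frame"][:,:,::-1])
    print(n,c["fov_y"],c["cx"],c["cy"],[k for k in c]); print(np.round(c["extrinsics"],4).tolist())
print(r.sense())
E
```

```text
pics
side 48.77984448658958 315.6425572653278 238.97287854998163 ['frame', 'fov_y', 'cx', 'cy', 'extrinsics']
[[-0.9988, 0.0212, -0.0439, 430.2486], [-0.0471, -0.6493, 0.7591, 1018.4556], [-0.0124, 0.7602, 0.6495, 960.5138], [0.0, 0.0, 0.0, 1.0]]
top 51.22664499411651 317.4984237369734 224.4550711822986 ['frame', 'fov_y', 'cx', 'cy', 'extrinsics']
[[-0.0117, 0.998, -0.0627, 420.6431], [-0.9999, -0.0124, -0.0096, 4.7459], [-0.0104, 0.0626, 0.998, 1203.0964], [0.0, 0.0, 0.0, 1.0]]
{'clock': 0.1, 'joints': array([-1.36479131e+00,  2.59310412e-01,  1.53599865e+00,  2.90898666e-05,
        1.34801389e+00, -2.02827573e-01]), 'qd': array([ 1.77281343e-03, -1.68698136e-04, -3.11512470e-03, -1.96668532e-04,
        1.86989762e-05,  1.37574819e-04]), 'effort': array([ 2.71527868e-03, -4.46968746e+01, -2.91247183e+01, -2.78293292e-04,
        6.22201725e-03,  2.41720653e-05]), 'eef_pos': array([ 218.58491467, -504.30029273,  303.12600573]), 'ee_rot': array([-1.37404454,  0.90382842, -0.90184554]), 'ft_force': array([ 0.10337436, -0.0358499 ,  0.0684888 ]), 'ft_torque': array([-0.00074393, -0.03817143, -0.02364092]), 'width': 0.9995855934624881}
```

View pics/top0.png

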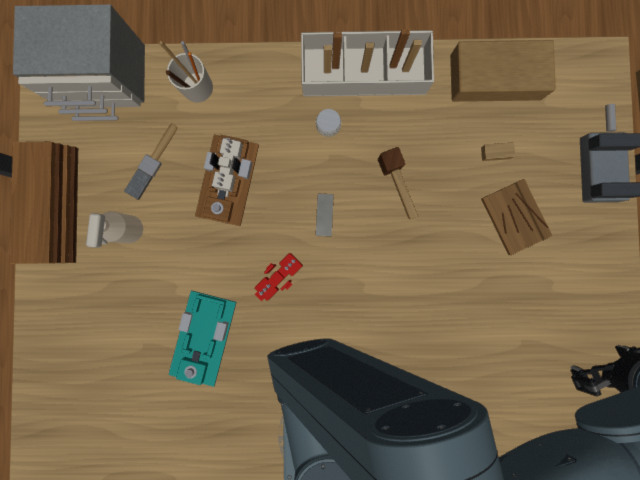

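View pics/side0.png

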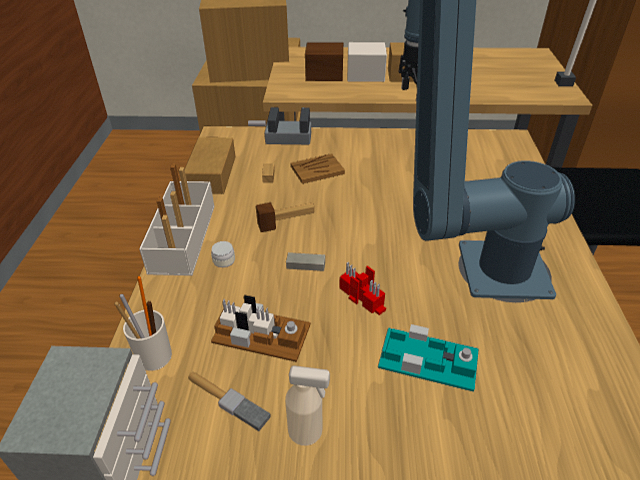

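```bash
python3 - <<'E'
from scipy.spatial.transform import Rotation as R
print(R.from_rotvec([-1.37404454,  0.90382842, -0.90184554]).as_matrix().round(3))
E
```

```text
[[ 0.398 -0.     0.918]
 [-0.918  0.002  0.398]
 [-0.002 -1.     0.   ]]
```

```bash
cat > h.py <<'E'
import numpy as np, cv2
from scipy.spatial.transform import Rotation as R
def ray(c,u,v):
    f=240/np.tan(np.radians(c["fov_y"]/2)); E=np.array(c["extrinsics"])
    d=E[:3,:3]@np.array([(u-c["cx"])/f,-(v-c["cy"])/f,-1.]); return E[:3,3],d
def plane(c,u,v,z):
    o,d=ray(c,u,v); return (o+d*(z-o[2])/d[2])
def tri(c1,p1,c2,p2):
    o1,d1=ray(c1,*p1);o2,d2=ray(c2,*p2)
    t=np.linalg.lstsq(np.c_[d1,-d2],o2-o1,rcond=None)[0]
    a=o1+t[0]*d1;b=o2+t[1]*d2
    return (a+b)/2,np.linalg.norm(a-b)
def proj(c,p):
    f=240/np.tan(np.radians(c["fov_y"]/2)); E=np.array(c["extrinsics"])
    q=E[:3,:3].T@(np.array(p)-E[:3,3]); return c["cx"]+f*q[0]/-q[2], c["cy"]-f*q[1]/-q[2]
def crop(c,x0,y0,x1,y1,s,name):
    im=c["frame"][y0:y1,x0:x1,::-1]; cv2.imwrite(name,cv2.resize(im,None,fx=s,fy=s,interpolation=cv2.INTER_CUBIC))
E
python3 - <<'E'
from h import *
from cell import r,vision
import pickle
S=vision.read_camera("side");T=vision.read_camera("top")
pickle.dump((S,T),open("c0.pkl","wb"))
crop(T,190,125,265,230,5,"pics/t_dock.png")
crop(T,370,140,425,225,6,"pics/t_mal.png")
crop(S,205,285,320,365,6,"pics/s_dock.png")
crop(S,250,195,320,240,8,"pics/s_mal.png")
E
```

```text
(no output)
```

View pics/t_dock.png

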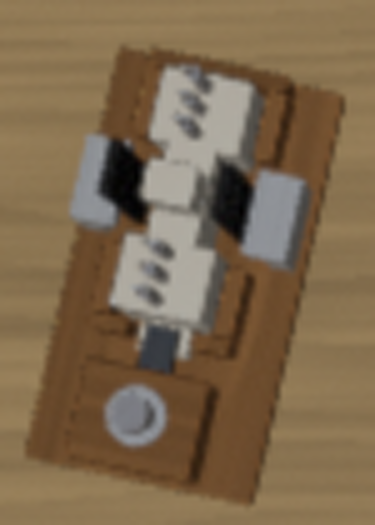

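View pics/t_mal.png

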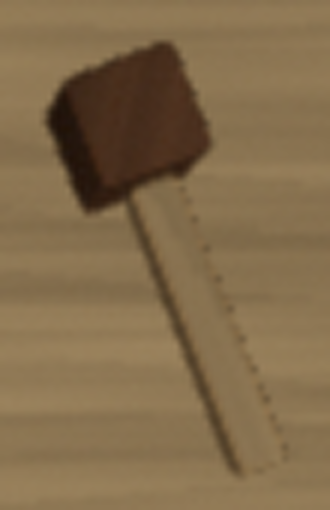

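View pics/s_dock.png

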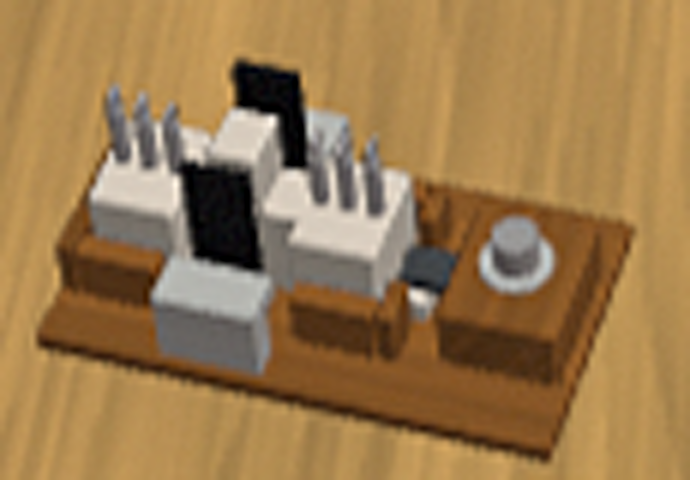

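View pics/s_mal.png

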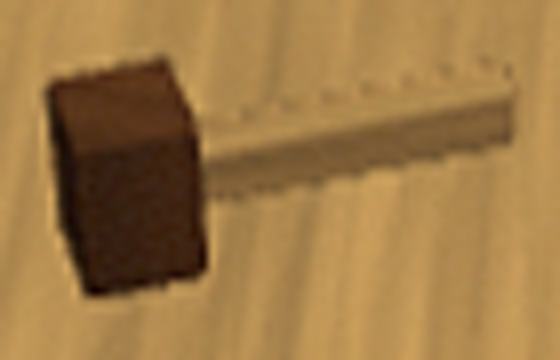

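```bash
python3 - <<'E'
from h import *
import pickle
S,T=pickle.load(open("c0.pkl","rb"))
def t(p,o,s): return ((p[0]+.5)/s-.5+o[0],(p[1]+.5)/s-.5+o[1])
td=lambda p:t(p,(190,125),5); sd=lambda p:t(p,(205,285),6)
tm=lambda p:t(p,(370,140),6); sm=lambda p:t(p,(250,195),8)
print("plate corners z10")
tc=[plane(T,*td(p),10)[:2] for p in [(125,47),(345,95),(255,505),(27,458)]]
for a in tc: print(a.round(1))
sc=[plane(S,*sd(p),10)[:2] for p in [(632,230),(548,452),(42,338)]]
print("side");[print(a.round(1)) for a in sc]
rr=cv2.minAreaRect(np.array(tc,np.float32)); print(rr)
print("pin", tri(T,td((130,411)),S,sd((518,232))), plane(T,*td((130,411)),57), plane(S,*sd((518,232)),57))
# lips top z42 top view: left lip corners, right lip
print("lips L", [plane(T,*td(p),42)[:2].round(1) for p in [(90,135),(72,215),(105,228)]])
print("lips R", [plane(T,*td(p),42)[:2].round(1) for p in [(258,170),(306,182),(290,262),(243,250)]])
print("post top z82 ", plane(T,*td((173,186)),82).round(1), plane(S,*sd((247,130)),82).round(1))
print("catch tops z90 T", plane(T,*td((122,165)),90).round(1))
print("MAL top face", [plane(T,*tm(p),70)[:2].round(1) for p in [(72,82),(170,42),(212,145),(105,190)]])
print("side", [plane(S,*sm(p),70)[:2].round(1) for p in [(50,87),(165,60),(198,138),(75,155)]])
print("handle", [plane(T,*tm(p),48)[:2].round(1) for p in [(133,200),(183,180),(240,470),(288,455)]])
print("handle side", [plane(S,*sm(p),48)[:2].round(1) for p in [(512,93),(490,60),(205,160),(205,122)]])
E
```

```text
plate corners z10
[718.1 262.8]
[693.1 156.3]
[495.2 200.2]
[519.1 309.6]
side
[493.6 209.1]
[518.3 314.9]
[713.1 270.1]
((605.81884765625, 231.74327087402344), (111.98434448242188, 204.444091796875), 76.7804946899414)
pin (array([534.56600497, 250.33649925,  55.66392591]), np.float64(3.836113119079377)) [536.35878511 250.11457732  57.        ] [532.48474113 251.61604221  57.        ]
lips L [array([668.4, 272.3]), array([630.6, 280.7]), array([624.2, 265.2])]
lips R [array([650.7, 193.2]), array([644.7, 170.7]), array([607. , 178.3]), array([612.9, 200.4])]
post top z82  [636.  225.3  82. ] [634.4 227.5  82. ]
catch tops z90 T [644.3 246.8  90. ]
MAL top face [array([ 653.1, -132.7]), array([ 668. , -170.3]), array([ 628.2, -185.3]), array([ 611.4, -144.4])]
side [array([ 664.9, -161.4]), array([ 626.3, -178.5]), array([ 609.8, -133.8]), array([ 651.1, -123. ])]
handle [array([ 611.1, -158. ]), array([ 618.6, -177.5]), array([ 505.8, -196.9]), array([ 511.3, -215.5])]
handle side [array([ 504.6, -192.1]), array([ 513.6, -211.6]), array([ 610.5, -149.8]), array([ 612.8, -171.7])]
```

```bash
python3 - <<'E'
from h import *
import pickle
S,T=pickle.load(open("c0.pkl","rb"))
def draw(c,box,s,name,head,yaw):
    x0,y0,x1,y1=box
    im=cv2.resize(np.ascontiguousarray(c["frame"][y0:y1,x0:x1,::-1]),None,fx=s,fy=s,interpolation=cv2.INTER_NEAREST)
    cy,sy=np.cos(yaw),np.sin(yaw)
    def P(l): 
        u,v=proj(c,(head[0]+cy*l[0]-sy*l[1],head[1]+sy*l[0]+cy*l[1],l[2])); return (int((u-x0+.5)*s),int((v-y0+.5)*s))
    for pts in ([(23,23,70),(-23,23,70),(-23,-23,70),(23,-23,70)],[(-23,10,48),(-143,10,48),(-143,-10,48),(-23,-10,48)]):
        cv2.polylines(im,[np.array([P(p) for p in pts])],True,(0,255,0),1)
    return im
a=draw(T,(370,140,425,225),7,"",(639.5,-155),np.radians(20.5))
b=draw(S,(250,195,320,240),6,"",(639.5,-155),np.radians(20.5))
h=max(a.shape[0],b.shape[0]);o=np.zeros((h,a.shape[1]+b.shape[1],3),np.uint8);o[:a.shape[0],:a.shape[1]]=a;o[:b.shape[0],a.shape[1]:]=b
cv2.imwrite("pics/ov1.png",o);print(o.shape)
E
```

```text
(595, 805, 3)
```

View pics/ov1.png

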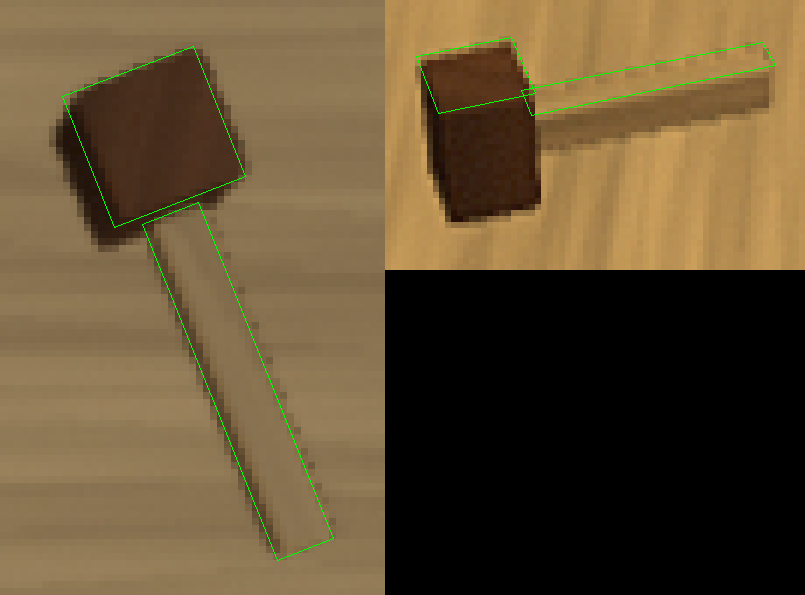

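```bash
cat > go.py <<'E'
from h import *
from cell import r
def go(pos,yawdeg):
    s=r.sense(); R0=R.from_rotvec(s["ee_rot"]).as_matrix()
    y=np.radians(yawdeg); x=np.array([np.cos(y),np.sin(y),0]);yy=np.array([0,0,-1.])
    R1=np.c_[x,yy,np.cross(x,yy)]
    t=R.from_matrix(R0.T@R1).as_rotvec(degrees=True)
    d=R0.T@(np.array(pos)-s["eef_pos"])/1000
    print("t",round(s["clock"],2),"pos",s["eef_pos"].round(1),"F",s["ft_force"].round(1),"w",round(s["width"],3))
    print("R0",R0.round(3).tolist()); print("turn",t.round(2),"shift",d.round(4))
E
python3 -c "
from go import *
go((603,-168.7,240),-69.5)"
```

```text
t 0.2 pos [ 218.6 -504.4  303.4] F [-0.1 -0.1  0.6] w 0.999
R0 [[0.398, -0.0, 0.918], [-0.918, 0.001, 0.398], [-0.001, -1.0, 0.0]]
turn [-0.01  2.92 -0.06] shift [-0.1552  0.0637  0.4862]
```

Emit:
drive_tool --steps '[0,0.5,0,-0.015,0.006,0.04,0.0854,0,1,0,-0.03,0.012,0.08,0.0854,0,1,0,-0.04,0.018,0.12,0.0854,0,1.5,0,-0.055,0.024,0.16,0.0854,0,2,0,-0.07,0.03,0.2,0.0854,0,2,0,-0.08,0.035,0.24,0.0854,0,2,0,-0.095,0.04,0.28,0.0854,0,2.5,0,-0.105,0.045,0.32,0.0854,0,2.9,0,-0.115,0.05,0.36,0.0854,0,2.9,0,-0.125,0.055,0.39,0.0854]'

```text
clock: 1.03
eef_pos: [528.6, -233.2, 248.8]
ee_rot: [-1.357, 0.941, -0.942]
ft_force: [-0.2, -1.0, 0.1]
width: 1.001
```

```bash
python3 -c "
from go import *
go((603,-168.7,200),-69.5)"
```

```text
t 1.03 pos [ 528.6 -233.2  248.8] F [-0.2 -1.   0.1] w 1.001
R0 [[0.351, 0.001, 0.937], [-0.937, -0.0, 0.351], [0.0, -1.0, 0.0]]
turn [-0.03  0.02  0.03] shift [-0.0344  0.0488  0.0923]
```

Emit:
drive_tool --steps '[0,0,0,-0.01,0.015,0.03,0.0854,0,0,0,-0.02,0.03,0.055,0.0854,0,0,0,-0.03,0.04,0.08,0.0854,0,0,0,-0.03,0.045,0.085,0.0854,0,0,0,-0.03,0.045,0.085,0.0854,0,0,0,-0.03,0.045,0.085,0.0854]'

```text
clock: 1.53
eef_pos: [595.6, -177.1, 203.4]
ee_rot: [-1.359, 0.942, -0.94]
ft_force: [-0.5, -0.5, -0.2]
width: 1.001
```

```bash
python3 - <<'E'
from go import *
from cell import vision
S=vision.read_camera("side");crop(S,200,90,360,250,4,"pics/s1.png")
go((603,-168.7,89),-69.5)
E
```

```text
t 1.58 pos [ 595.5 -177.7  204.1] F [ 0.3 -0.8 -0.8] w 0.997
R0 [[0.35, -0.0, 0.937], [-0.937, -0.0, 0.35], [0.0, -1.0, -0.001]]
turn [0.03 0.01 0.01] shift [-0.0058  0.1151  0.0103]
```

View pics/s1.png

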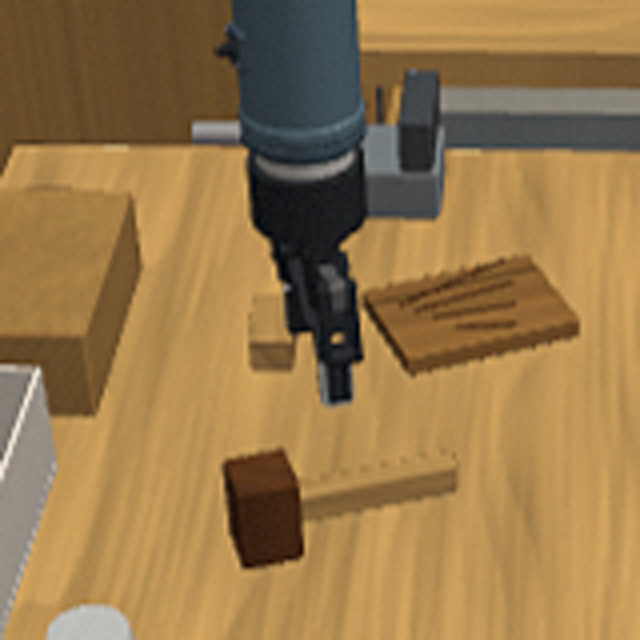

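Emit:
drive_tool --steps '[0,0,0,-0.003,0.015,0.005,0.0854,0,0,0,-0.006,0.03,0.01,0.0854,0,0,0,-0.006,0.05,0.01,0.0854,0,0,0,-0.006,0.065,0.01,0.0854,0,0,0,-0.006,0.08,0.01,0.0854,0,0,0,-0.006,0.095,0.01,0.0854,0,0,0,-0.006,0.105,0.01,0.0854,0,0,0,-0.006,0.114,0.01,0.0854,0,0,0,-0.006,0.114,0.01,0.0854,0,0,0,-0.006,0.114,0.01,0.0854]'

```text
clock: 2.42
eef_pos: [603.0, -168.5, 90.1]
ee_rot: [-1.357, 0.942, -0.942]
ft_force: [1.2, -0.7, 0.8]
width: 1.0
```

```bash
python3 - <<'E'
from go import *
from cell import vision
S=vision.read_camera("side");crop(S,230,130,340,250,6,"pics/s2.png")
go((603,-168.7,89),-69.5)
E
```

```text
t 2.47 pos [ 603.4 -168.5   90.7] F [-0.6  0.   0.4] w 1.003
R0 [[0.35, 0.001, 0.937], [-0.937, -0.0, 0.35], [0.001, -1.0, 0.001]]
turn [-0.04 -0.    0.05] shift [ 0.      0.0017 -0.0005]
```

View pics/s2.png

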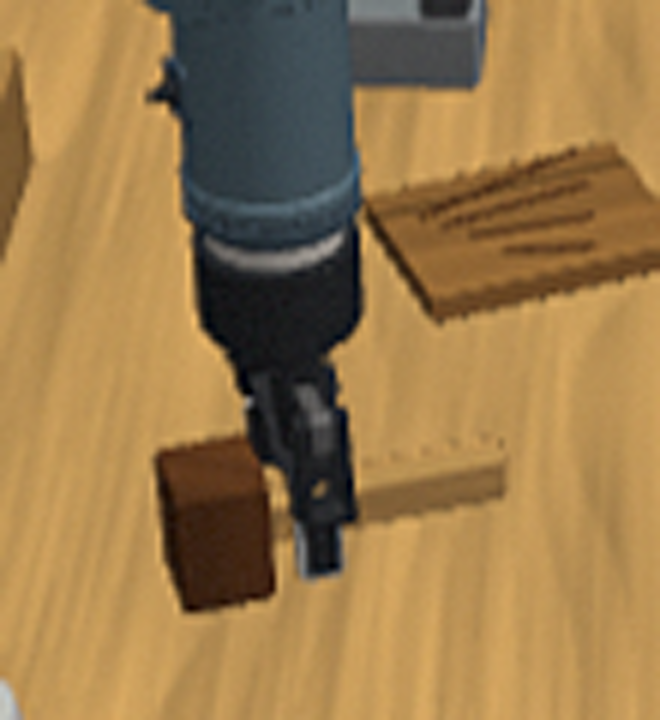

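Emit:
drive_tool --steps '[0,0,0,0,0.001,0,0.06,0,0,0,0,0.001,0,0.04,0,0,0,0,0.001,0,0.03,0,0,0,0,0.001,0,0.02,0,0,0,0,0.001,0,0.01,0,0,0,0,0.001,0,0.005,0,0,0,0,0.001,0,0.005,0,0,0,0,0.001,0,0.005]' --newtons 110

```text
clock: 3.13
eef_pos: [603.5, -168.1, 89.5]
ee_rot: [-1.358, 0.94, -0.942]
ft_force: [-0.7, 0.0, 4.5]
width: 0.217
```

Emit:
drive_tool --steps '[0,0,0,0,-0.005,0,0.005,0,0,0,0,-0.015,0,0.005,0,0,0,0,-0.03,0,0.005,0,0,0,0,-0.045,0,0.005,0,0,0,0,-0.06,0,0.005,0,0,0,0,-0.08,0,0.005,0,0,0,0,-0.1,0,0.005,0,0,0,0,-0.115,0,0.005,0,0,0,0,-0.12,0,0.005,0,0,0,0,-0.12,0,0.005]'

```text
clock: 3.97
eef_pos: [603.7, -168.0, 210.6]
ee_rot: [-1.357, 0.939, -0.943]
ft_force: [0.8, -0.1, -2.9]
width: 0.215
```

```bash
python3 - <<'E'
from go import *
from cell import vision
S=vision.read_camera("side");crop(S,210,70,340,230,5,"pics/s3.png")
# pin (533.5,250.2); head centre 6mm past pin; grip 39 behind head => grip = pin -33*(cos20.5,sin20.5)
c,s=np.cos(np.radians(20.5)),np.sin(np.radians(20.5))
print(533.5-33*c,250.2-33*s)
go((533.5-33*c,250.2-33*s,209),-69.5)
E
```

```text
502.5898177548029 238.64315641843757
t 4.02 pos [ 603.1 -167.8  209.1] F [-0.2  0.8 -3. ] w 0.22
R0 [[0.351, 0.0, 0.937], [-0.937, -0.0, 0.351], [0.0, -1.0, 0.0]]
turn [-0.02  0.03  0.01] shift [-4.159e-01  1.000e-04  4.840e-02]
```

View pics/s3.png

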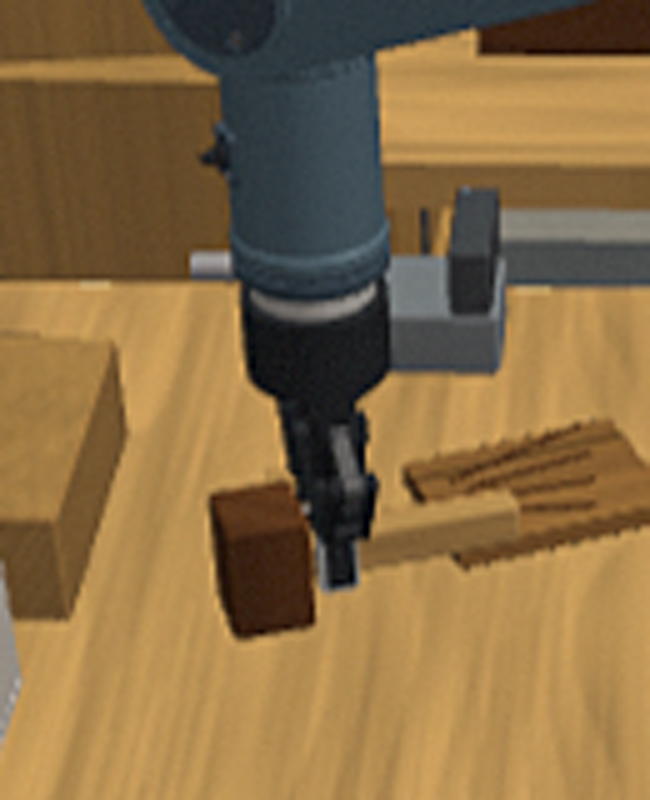

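Emit:
drive_tool --steps '[0,0,0,-0.015,0,0,0.005,0,0,0,-0.045,0,0.005,0.005,0,0,0,-0.08,0,0.01,0.005,0,0,0,-0.115,0,0.015,0.005,0,0,0,-0.15,0,0.02,0.005,0,0,0,-0.185,0,0.02,0.005,0,0,0,-0.22,0,0.025,0.005,0,0,0,-0.255,0,0.03,0.005,0,0,0,-0.285,0,0.035,0.005,0,0,0,-0.3,0,0.035,0.005]'

```text
clock: 4.85
eef_pos: [528.1, 129.2, 207.3]
ee_rot: [-1.359, 0.943, -0.936]
ft_force: [-0.1, 0.7, -3.2]
width: 0.213
```

Emit:
drive_tool --steps '[0,0,0,-0.015,0,0,0.005,0,0,0,-0.04,0,0.005,0.005,0,0,0,-0.07,0,0.01,0.005,0,0,0,-0.095,0,0.01,0.005,0,0,0,-0.11,0,0.013,0.005,0,0,0,-0.116,0,0.013,0.005,0,0,0,-0.116,0,0.013,0.005,0,0,0,-0.116,0,0.013,0.005]'

```text
clock: 5.52
eef_pos: [501.6, 238.2, 208.1]
ee_rot: [-1.36, 0.942, -0.94]
ft_force: [-0.3, -0.5, -3.2]
width: 0.215
```

```bash
python3 - <<'E'
from go import *
from cell import vision
S=vision.read_camera("side");T=vision.read_camera("top")
a=S["frame"][190:360,210:370,::-1];b=T["frame"][120:290,150:310,::-1]
cv2.imwrite("pics/s4.png",cv2.resize(np.hstack([a,b]),None,fx=2.5,fy=2.5,interpolation=cv2.INTER_CUBIC))
go((502.6,238.6,150),-69.5)
E
```

```text
t 5.62 pos [502.3 237.5 208.5] F [-0.6 -1.1 -2.2] w 0.212
R0 [[0.35, -0.001, 0.937], [-0.937, -0.001, 0.35], [0.0, -1.0, -0.001]]
turn [ 0.06 -0.02  0.02] shift [-0.0009  0.0585  0.0007]
```

View pics/s4.png

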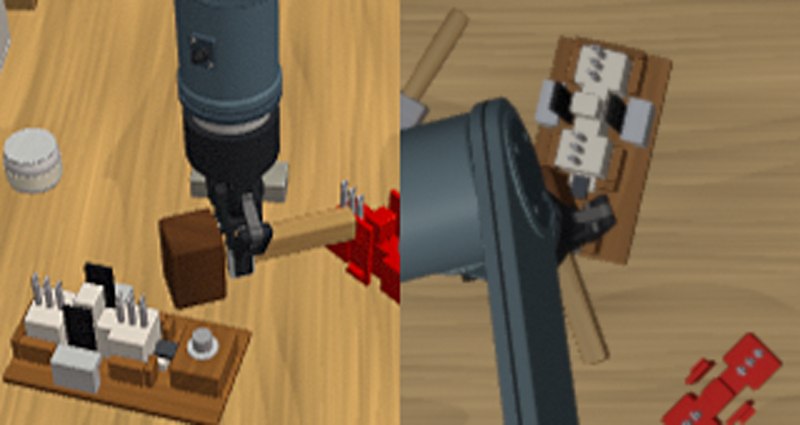

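Emit:
drive_tool --steps '[0,0,0,-0.001,0.01,0.001,0.005,0,0,0,-0.001,0.025,0.001,0.005,0,0,0,-0.001,0.04,0.001,0.005,0,0,0,-0.001,0.05,0.001,0.005,0,0,0,-0.001,0.054,0.001,0.005,0,0,0,-0.001,0.054,0.001,0.005,0,0,0,-0.001,0.054,0.001,0.005]'

```text
clock: 6.2
eef_pos: [503.2, 239.5, 154.9]
ee_rot: [-1.357, 0.942, -0.942]
ft_force: [-0.1, 0.8, -3.5]
width: 0.218
```

```bash
python3 - <<'E'
from go import *
from cell import vision
S=vision.read_camera("side")
crop(S,210,230,340,360,6,"pics/s5.png")
go((502.6,238.6,132),-69.5)
E
```

```text
t 6.25 pos [503.4 239.7 155.4] F [ 0.5  0.4 -2.6] w 0.218
R0 [[0.35, 0.001, 0.937], [-0.937, 0.0, 0.35], [0.0, -1.0, 0.001]]
turn [-0.06  0.    0.01] shift [ 0.0007  0.0234 -0.0012]
```

View pics/s5.png

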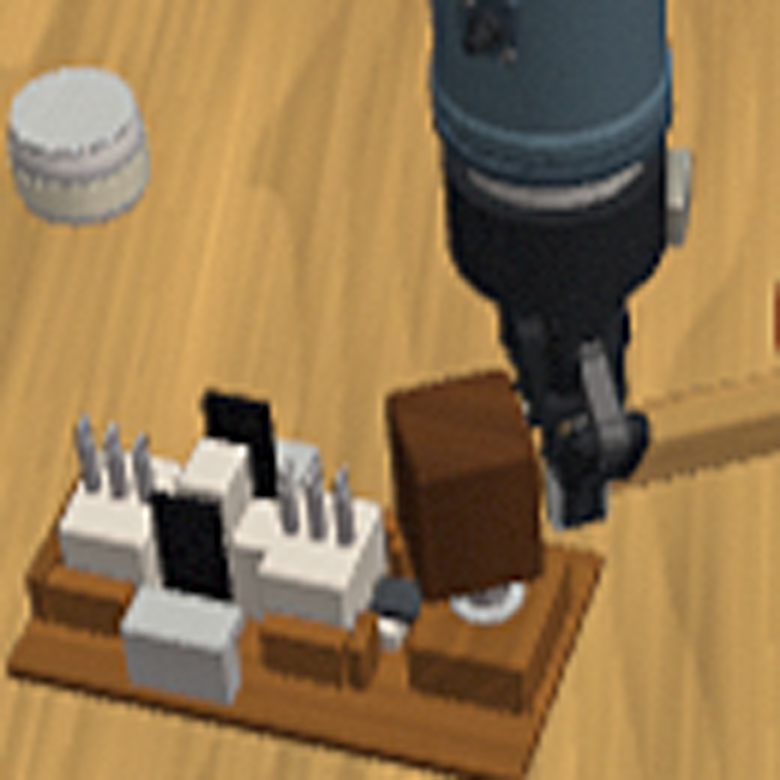

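Emit:
drive_tool --steps '[0,0,0,0,0.006,0,0.005,0,0,0,0,0.01,0,0.005,0,0,0,0,0.013,0,0.005,0,0,0,0,0.016,0,0.005,0,0,0,0,0.019,0,0.005,0,0,0,0,0.021,0,0.005,0,0,0,0,0.021,0,0.005,0,0,0,0,0.021,0,0.005]'

```text
clock: 6.92
eef_pos: [503.2, 239.9, 133.9]
ee_rot: [-1.357, 0.941, -0.942]
ft_force: [1.0, 0.6, 0.4]
width: 0.221
```

```bash
python3 - <<'E'
from go import *
from cell import vision
S=vision.read_camera("side")
crop(S,210,230,340,360,6,"pics/s6.png")
go((502.6,238.6,132),-69.5)
E
```

```text
t 6.97 pos [503.1 239.9 133.9] F [ 2.1 -0.1  0.8] w 0.219
R0 [[0.351, 0.0, 0.937], [-0.937, 0.0, 0.351], [-0.0, -1.0, 0.001]]
turn [-0.03  0.02 -0.  ] shift [ 0.001   0.0019 -0.0009]
```

View pics/s6.png

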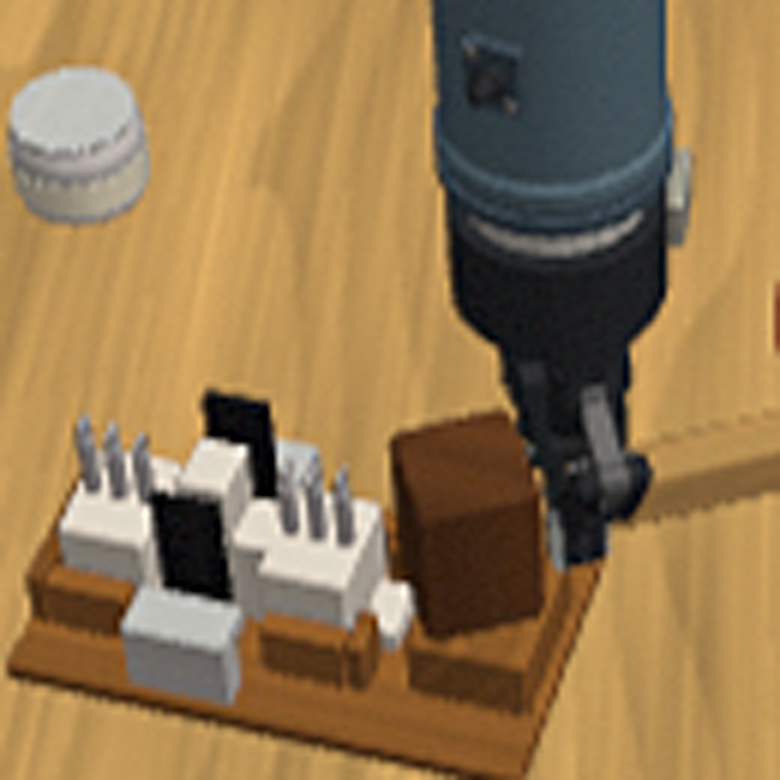

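Emit:
drive_tool --steps '[0,0,0,0,0.001,0,0.005,0,0,0,0,0.002,0,0.005,0,0,0,0,0.003,0,0.005,0,0,0,0,0.004,0,0.005,0,0,0,0,0.004,0,0.005]'

```text
clock: 7.38
eef_pos: [503.0, 239.8, 132.1]
ee_rot: [-1.357, 0.94, -0.942]
ft_force: [-5.2, -1.9, 18.0]
width: 0.219
```

Emit:
drive_tool --steps '[0,0,0,0,-0.01,0,0.005,0,0,0,0,-0.025,0,0.005,0,0,0,0,-0.045,0,0.005,0,0,0,0,-0.06,0,0.005,0,0,0,0,-0.075,0,0.005,0,0,0,0,-0.08,0,0.005,0,0,0,0,-0.08,0,0.005]'

```text
clock: 7.97
eef_pos: [502.9, 239.9, 210.6]
ee_rot: [-1.357, 0.941, -0.942]
ft_force: [0.5, 0.1, -3.2]
width: 0.215
```

```bash
python3 - <<'E'
from go import *
from cell import vision
S=vision.read_camera("side")
crop(S,205,190,340,365,4,"pics/s7.png")
go((603.2,-168.2,212),-69.5)
E
```

```text
t 8.02 pos [502.5 239.7 209.6] F [-0.9 -0.2 -3.8] w 0.214
R0 [[0.351, -0.001, 0.937], [-0.937, -0.0, 0.351], [-0.0, -1.0, -0.001]]
turn [ 0.04  0.03 -0.01] shift [ 0.4174 -0.0024 -0.0487]
```

View pics/s7.png

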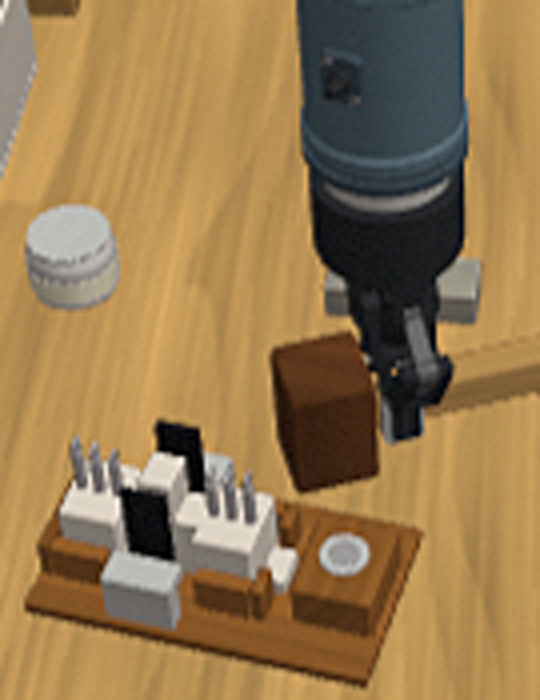

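Pin is flush (3 mm proud) and the bolt is clear of the tab. Carrying the mallet back to its original spot.

Emit:
drive_tool --steps '[0,0,0,0.015,0,0,0.005,0,0,0,0.045,0,-0.005,0.005,0,0,0,0.08,0,-0.01,0.005,0,0,0,0.115,0,-0.015,0.005,0,0,0,0.15,0,-0.02,0.005,0,0,0,0.185,0,-0.02,0.005,0,0,0,0.22,0,-0.025,0.005,0,0,0,0.255,0,-0.03,0.005,0,0,0,0.285,0,-0.035,0.005,0,0,0,0.3,0,-0.035,0.005]'

```text
clock: 8.85
eef_pos: [574.8, -57.1, 208.0]
ee_rot: [-1.359, 0.945, -0.942]
ft_force: [0.6, 0.5, -3.6]
width: 0.218
```

Emit:
drive_tool --steps '[0,0,0,0.015,0,0,0.005,0,0,0,0.04,0,-0.005,0.005,0,0,0,0.07,0.01,-0.01,0.005,0,0,0,0.095,0.03,-0.01,0.005,0,0,0,0.11,0.05,-0.013,0.005,0,0,0,0.117,0.075,-0.013,0.005,0,0,0,0.117,0.095,-0.013,0.005,0,0,0,0.117,0.105,-0.013,0.005,0,0,0,0.117,0.112,-0.013,0.005,0,0,0,0.117,0.112,-0.013,0.005]'

```text
clock: 9.68
eef_pos: [603.3, -166.3, 96.0]
ee_rot: [-1.358, 0.944, -0.938]
ft_force: [0.1, 0.7, -2.0]
width: 0.212
```

```bash
python3 - <<'E'
from go import *
go((603.2,-168.2,90),-69.5)
E
```

```text
t 9.68 pos [ 603.3 -166.3   96. ] F [ 0.1  0.7 -2. ] w 0.212
R0 [[0.351, -0.003, 0.936], [-0.936, 0.002, 0.351], [-0.003, -1.0, -0.002]]
turn [ 0.14  0.08 -0.16] shift [ 0.0017  0.006  -0.0007]
```

Emit:
drive_tool --steps '[0,0,0,0,0.002,0,0.005,0,0,0,0,0.004,0,0.005,0,0,0,0,0.006,0,0.005,0,0,0,0,0.007,0,0.005,0,0,0,0,0.007,0,0.005]'

```text
clock: 10.1
eef_pos: [604.3, -167.5, 91.4]
ee_rot: [-1.358, 0.941, -0.942]
ft_force: [-0.0, 0.1, -4.3]
width: 0.215
```

Emit:
drive_tool --steps '[0,0,0,0,0.001,0,0.005,0,0,0,0,0.002,0,0.005,0,0,0,0,0.002,0,0.005]'

```text
clock: 10.35
eef_pos: [604.3, -167.7, 89.5]
ee_rot: [-1.357, 0.941, -0.942]
ft_force: [-1.0, 0.4, 0.3]
width: 0.216
```

Force shows bench contact. Release and rise.

Emit:
drive_tool --steps '[0,0,0,0,0,0,0.03,0,0,0,0,0,0,0.05,0,0,0,0,0,0,0.07,0,0,0,0,0,0,0.0854,0,0,0,0,0,0,0.0854,0,0,0,0,0,0,0.0854,0,0,0,0,0,0,0.0854]'

```text
clock: 10.93
eef_pos: [604.1, -167.6, 88.9]
ee_rot: [-1.358, 0.941, -0.941]
ft_force: [-0.1, -0.8, 0.1]
width: 1.001
```

Emit:
drive_tool --steps '[0,0,0,0,-0.01,0,0.0854,0,0,0,0,-0.03,0,0.0854,0,0,0,0,-0.055,0,0.0854,0,0,0,0,-0.08,0,0.0854,0,0,0,0,-0.11,0,0.0854,0,0,0,0,-0.14,0,0.0854,0,0,0,0,-0.16,0,0.0854,0,0,0,0,-0.165,0,0.0854,0,0,0,0,-0.165,0,0.0854]'

```text
clock: 11.68
eef_pos: [604.9, -167.9, 256.7]
ee_rot: [-1.357, 0.937, -0.945]
ft_force: [0.3, -0.4, 0.3]
width: 1.003
```

```bash
python3 - <<'E'
from go import *
from cell import vision
S=vision.read_camera("side")
crop(S,200,70,340,250,4,"pics/s8.png")
go((635,226.5,255),-102.9)
E
```

```text
t 11.73 pos [ 604.1 -167.6  254.6] F [ 0.   0.1 -1. ] w 1.005
R0 [[0.351, 0.001, 0.937], [-0.937, -0.001, 0.351], [0.001, -1.0, 0.001]]
turn [-0.07 33.42  0.04] shift [-0.3582 -0.0006  0.1671]
```

View pics/s8.png

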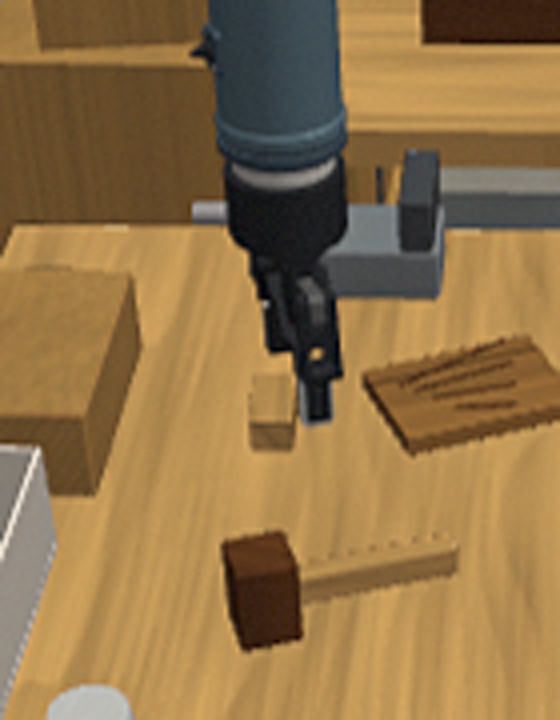

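Emit:
drive_tool --steps '[0,2,0,-0.02,0,0.01,0.0854,0,6,0,-0.055,0,0.025,0.0854,0,10,0,-0.09,0,0.04,0.0854,0,14,0,-0.125,0,0.055,0.0854,0,18,0,-0.16,0,0.075,0.0854,0,22,0,-0.195,0,0.09,0.0854,0,26,0,-0.23,0,0.105,0.0854,0,29,0,-0.26,0,0.12,0.0854,0,31,0,-0.285,0,0.13,0.0854,0,33.4,0,-0.3,0,0.14,0.0854]'

```text
clock: 12.57
eef_pos: [628.3, 165.7, 251.3]
ee_rot: [-1.098, 1.376, -1.37]
ft_force: [0.1, 0.2, -0.2]
width: 0.998
```

```bash
python3 - <<'E'
from go import *
import pickle
go((635,226.5,204),-102.9)
S,T=pickle.load(open("c0.pkl","rb"))
out=[]
yaw=np.radians(-12.9);o=(635,226.5);cy,sy=np.cos(yaw),np.sin(yaw)
for c,(x0,y0,x1,y1),s in((T,(190,125,265,230),5),(S,(205,285,320,365),3.6)):
    im=cv2.resize(np.ascontiguousarray(c["frame"][y0:y1,x0:x1,::-1]),None,fx=s,fy=s,interpolation=cv2.INTER_NEAREST)
    P=lambda l:(lambda q:(int((q[0]-x0+.5)*s),int((q[1]-y0+.5)*s)))(proj(c,(o[0]+cy*l[0]-sy*l[1],o[1]+sy*l[0]+cy*l[1],l[2])))
    B=lambda a,b,y,Y,z:[(a,y,z),(b,y,z),(b,Y,z),(a,Y,z)]
    for pts in (B(-130,74,-56,56,10),B(-130,-82,-30,30,40),B(-13,13,29,29.5,90),B(-13,13,-29,-29.5,90),B(-22,22,31,52,42),B(-22,22,-52,-31,42),B(-12,12,-12,12,82)):
        cv2.polylines(im,[np.array([P(p) for p in pts])],True,(0,255,0),1)
    cv2.circle(im,P((-105,0,57)),3,(0,0,255),-1)
    out.append(im)
h=max(i.shape[0] for i in out)
out=[np.pad(i,((0,h-i.shape[0]),(0,0),(0,0))) for i in out]
cv2.imwrite("pics/ov2.png",np.hstack(out))
E
```

```text
t 12.57 pos [628.3 165.7 251.3] F [ 0.1  0.2 -0.2] w 0.998
R0 [[-0.222, -0.005, 0.975], [-0.975, 0.001, -0.222], [0.001, -1.0, -0.005]]
turn [0.28 0.06 0.03] shift [-0.0608  0.0473 -0.0067]
```

View pics/ov2.png

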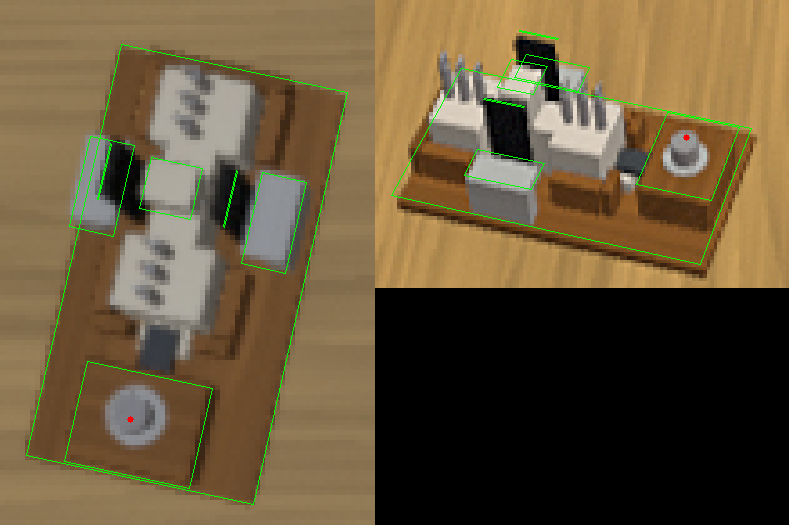

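Emit:
drive_tool --steps '[0,0,0,-0.01,0.005,-0.002,0.0854,0,0,0,-0.03,0.015,-0.004,0.0854,0,0,0,-0.045,0.03,-0.005,0.0854,0,0,0,-0.055,0.04,-0.006,0.0854,0,0,0,-0.058,0.045,-0.006,0.0854,0,0,0,-0.058,0.045,-0.006,0.0854,0,0,0,-0.058,0.045,-0.006,0.0854,0,0,0,-0.058,0.045,-0.006,0.0854]'

```text
clock: 13.23
eef_pos: [637.5, 219.4, 209.3]
ee_rot: [-1.094, 1.373, -1.374]
ft_force: [-0.6, 0.1, -0.1]
width: 0.995
```

```bash
python3 - <<'E'
from go import *
from cell import vision
S=vision.read_camera("side")
crop(S,200,200,330,365,4,"pics/s9.png")
go((635,226.5,124),-102.9)
E
```

```text
t 13.28 pos [637.6 219.4 209.7] F [-0.9  0.7  0. ] w 1.004
R0 [[-0.224, 0.001, 0.975], [-0.975, -0.0, -0.224], [-0.0, -1.0, 0.001]]
turn [-0.07 -0.03 -0.01] shift [-0.0063  0.0857 -0.0043]
```

View pics/s9.png

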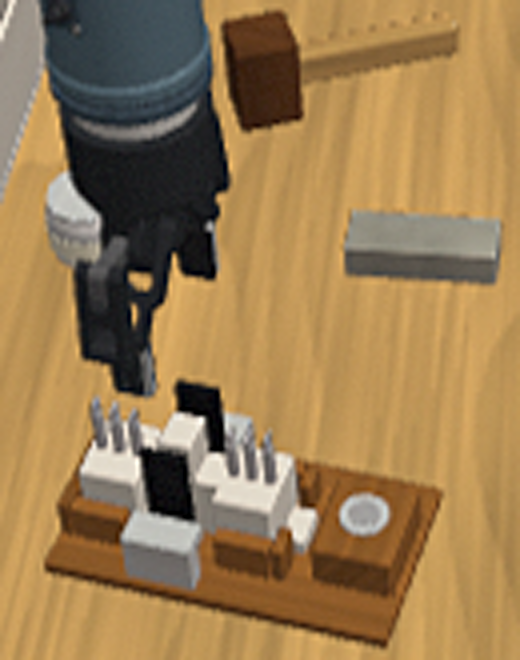

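Emit:
drive_tool --steps '[0,0,0,-0.003,0.005,-0.002,0.0854,0,0,0,-0.006,0.015,-0.004,0.0854,0,0,0,-0.006,0.03,-0.004,0.0854,0,0,0,-0.006,0.04,-0.004,0.0854,0,0,0,-0.006,0.042,-0.004,0.0854,0,0,0,-0.006,0.042,-0.004,0.0854,0,0,0,-0.006,0.042,-0.004,0.0854]'

```text
clock: 13.87
eef_pos: [634.7, 227.1, 166.9]
ee_rot: [-1.094, 1.373, -1.373]
ft_force: [-0.4, -0.4, 0.4]
width: 1.003
```

```bash
python3 - <<'E'
from go import *
from cell import vision
S=vision.read_camera("side")
crop(S,200,230,330,365,5,"pics/s10.png")
go((635,226.5,124),-102.9)
E
```

```text
t 13.92 pos [634.9 227.1 167.4] F [-0.2  0.2  1.2] w 0.997
R0 [[-0.223, 0.001, 0.975], [-0.975, 0.0, -0.223], [-0.0, -1.0, 0.001]]
turn [-0.05  0.02 -0.02] shift [0.0006 0.0434 0.0002]
```

View pics/s10.png

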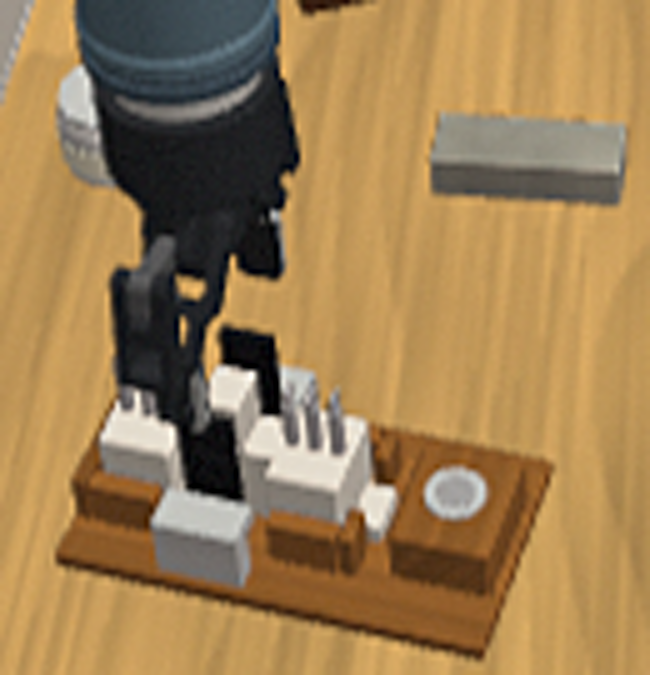

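```bash
python3 - <<'E'
from h import *
import pickle
S,T=pickle.load(open("c0.pkl","rb"))
y=np.radians(-12.9)
for l in [(-11,43,107),(11,43,107),(-11,43,100),(11,43,100),(-13,29,90),(13,29,90),(-13,29,50),(13,29,50)]:
    p=(634.9+np.cos(y)*l[0]-np.sin(y)*l[1],227.1+np.sin(y)*l[0]+np.cos(y)*l[1],l[2]); q=proj(S,p); print(l,round((q[0]-200)*5),round((q[1]-230)*5))
E
```

```text
(-11, 43, 107) 209 418
(11, 43, 107) 161 408
(-11, 43, 100) 211 429
(11, 43, 100) 163 419
(-13, 29, 90) 230 422
(13, 29, 90) 174 410
(-13, 29, 50) 238 482
(13, 29, 50) 184 470
```

Emit:
drive_tool --steps '[0,0,0,0,0.005,0,0.0854,0,0,0,0,0.012,0,0.0854,0,0,0,0,0.02,0,0.0854,0,0,0,0,0.028,0,0.0854,0,0,0,0,0.036,0,0.0854,0,0,0,0,0.042,0,0.0854,0,0,0,0,0.042,0,0.0854,0,0,0,0,0.042,0,0.0854]'

```text
clock: 14.58
eef_pos: [634.3, 227.0, 124.1]
ee_rot: [-1.096, 1.374, -1.373]
ft_force: [-0.2, 0.6, 1.2]
width: 0.997
```

```bash
python3 - <<'E'
from go import *
from cell import vision
S=vision.read_camera("side")
crop(S,200,230,330,365,5,"pics/s11.png")
go((635,226.5,124),-102.9)
E
```

```text
t 14.63 pos [634.6 227.1 124.7] F [ 0.8 -0.2  1. ] w 0.999
R0 [[-0.223, -0.0, 0.975], [-0.975, -0.0, -0.223], [0.0, -1.0, -0.0]]
turn [0.01 0.02 0.  ] shift [0.0005 0.0007 0.0005]
```

View pics/s11.png

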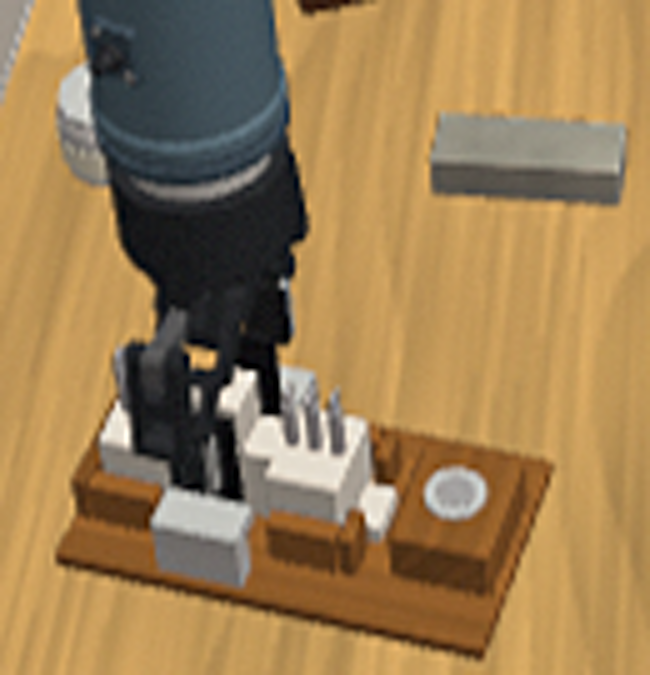

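Emit:
drive_tool --steps '[0,0,0,0,0,0,0.07,0,0,0,0,0,0,0.06,0,0,0,0,0,0,0.05,0,0,0,0,0,0,0.04,0,0,0,0,0,0,0.03,0,0,0,0,0,0,0.025,0,0,0,0,0,0,0.025,0,0,0,0,0,0,0.025]' --newtons 50

```text
clock: 15.3
eef_pos: [635.3, 227.9, 127.1]
ee_rot: [-1.091, 1.371, -1.373]
ft_force: [-2.4, 2.2, 8.7]
width: 0.377
```

```bash
python3 - <<'E'
from go import *
from cell import vision
S=vision.read_camera("side");T=vision.read_camera("top")
crop(S,205,250,325,365,6,"pics/s12.png");crop(T,180,110,280,240,5,"pics/t12.png")
go((635,226.5,124),-102.9)
E
```

```text
t 15.4 pos [635.3 228.  127.1] F [-0.9  1.9  7.9] w 0.379
R0 [[-0.223, 0.003, 0.975], [-0.975, 0.002, -0.223], [-0.002, -1.0, 0.003]]
turn [-0.16  0.03 -0.13] shift [0.0015 0.0031 0.    ]
```

View pics/s12.png

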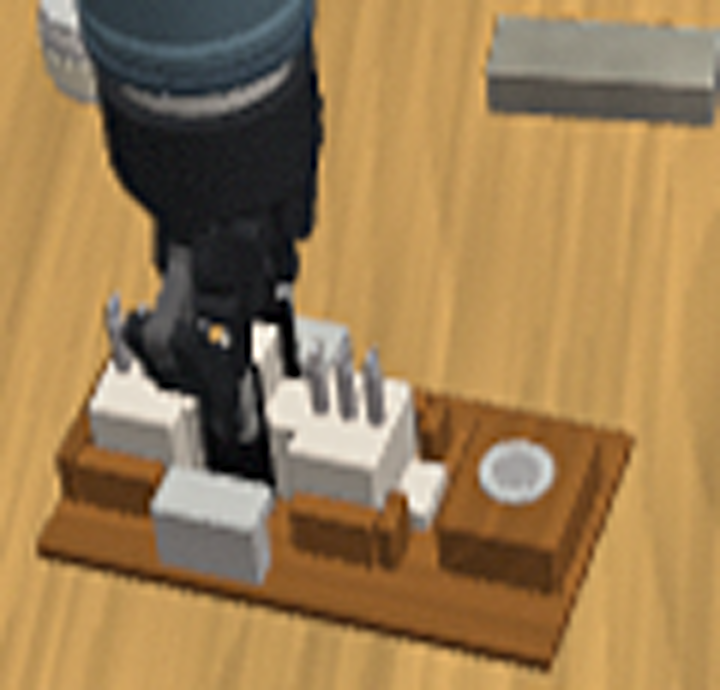

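View pics/t12.png

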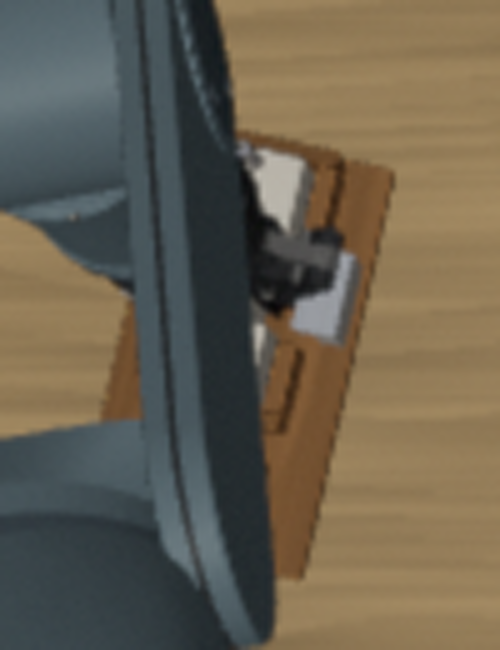

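Emit:
drive_tool --steps '[0,0,0,0,-0.002,0,0.025,0,0,0,0,-0.002,0,0.025,0,0,0,0,-0.002,0,0.025]' --newtons 30

```text
clock: 15.65
eef_pos: [634.4, 227.1, 127.2]
ee_rot: [-1.095, 1.373, -1.373]
ft_force: [-1.5, 0.0, 3.2]
width: 0.374
```

Emit:
drive_tool --steps '[0,0,0,0,-0.002,0,0.025,0,0,0,0,-0.004,0,0.025,0,0,0,0,-0.006,0,0.025,0,0,0,0,-0.008,0,0.025,0,0,0,0,-0.01,0,0.025,0,0,0,0,-0.012,0,0.025,0,0,0,0,-0.014,0,0.025,0,0,0,0,-0.014,0,0.025]'

```text
clock: 16.32
eef_pos: [634.8, 227.1, 141.5]
ee_rot: [-1.094, 1.372, -1.373]
ft_force: [-0.5, -0.2, -2.9]
width: 0.376
```

```bash
python3 - <<'E'
from go import *
from cell import vision
S=vision.read_camera("side")
crop(S,205,250,325,365,6,"pics/s13.png")
go((635,226.5,124),-102.9)
E
```

```text
t 16.37 pos [634.7 227.1 141.3] F [ 0.5 -0.5 -2.7] w 0.376
R0 [[-0.223, 0.001, 0.975], [-0.975, 0.0, -0.223], [-0.0, -1.0, 0.001]]
turn [-0.03  0.02 -0.02] shift [0.0005 0.0173 0.0004]
```

View pics/s13.png

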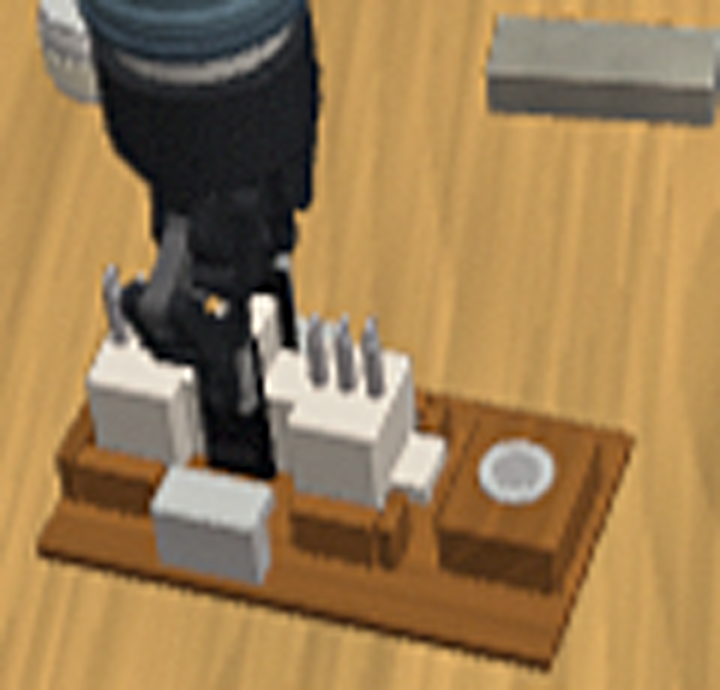

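Emit:
drive_tool --steps '[0,0,0,0,-0.005,0,0.025,0,0,0,0,-0.015,0,0.025,0,0,0,0,-0.03,0,0.025,0,0,0,0,-0.045,0,0.025,0,0,0,0,-0.06,0,0.025,0,0,0,0,-0.075,0,0.025,0,0,0,0,-0.09,0,0.025,0,0,0,0,-0.1,0,0.025,0,0,0,0,-0.11,0,0.025,0,0,0,0,-0.115,0,0.025]' --newtons 40

```text
clock: 17.2
eef_pos: [634.9, 227.2, 257.9]
ee_rot: [-1.092, 1.371, -1.373]
ft_force: [0.6, 0.2, -2.1]
width: 0.375
```

Emit:
drive_tool --steps '[0,0,0,0,0,0,0.025,0,0,0,0,0,0,0.025,0,0,0,0,0,0,0.025,0,0,0,0,0,0,0.025,0,0,0,0,0,0,0.025,0,0,0,0,0,0,0.025]'

```text
clock: 17.7
eef_pos: [634.4, 227.0, 255.2]
ee_rot: [-1.095, 1.374, -1.373]
ft_force: [0.0, 0.3, -2.4]
width: 0.372
```

```bash
python3 - <<'E'
from go import *
from cell import vision
S=vision.read_camera("side");T=vision.read_camera("top")
cv2.imwrite("pics/s14.png",S["frame"][:,:,::-1]);crop(S,190,170,330,320,5,"pics/s14c.png")
go((635,226.5,254),-102.9)
E
```

```text
t 17.8 pos [634.5 227.1 255.5] F [-1.6  0.5 -3.3] w 0.377
R0 [[-0.223, -0.001, 0.975], [-0.975, -0.0, -0.223], [0.0, -1.0, -0.001]]
turn [0.03 0.02 0.01] shift [0.0005 0.0015 0.0006]
```

View pics/s14.png

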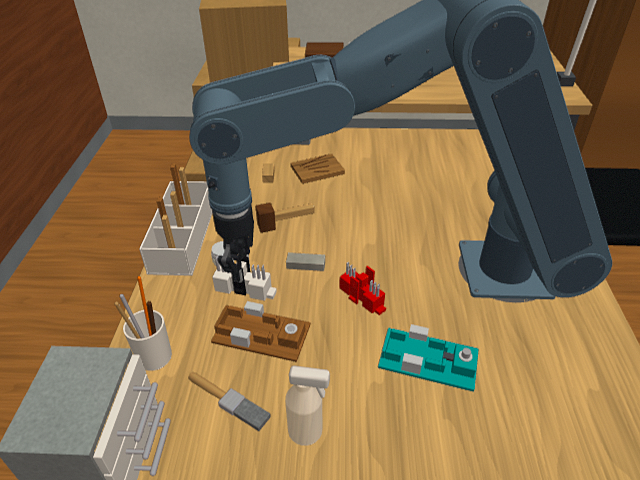

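View pics/s14c.png

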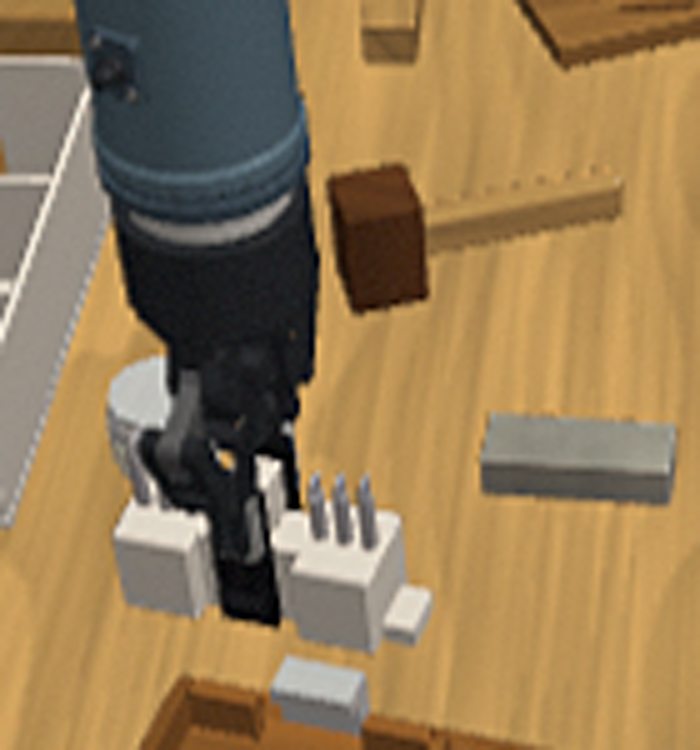

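```bash
python3 - <<'E'
from cell import r
s=r.sense();print(s["clock"],abs(s["qd"]).max(),s["width"],s["ft_force"]);print(r.close_job())
E
```

```text
17.8 0.003984282632563228 0.3770732504281294 [-1.56149833  0.48306234 -3.25884019]
the job is handed in; nothing more can be done
None
```

The job is handed in at 17.8 s, with the pin down, the mallet back on the bench and the cassette held up by its pinched catches.

- **Pin:** I pressed it down with the mallet until it bottomed out, with the wrist force rising to about 21 N over the load I was carrying. The picture shows the pin nearly flush and the bolt clear of the cassette's tab. The fingers did not touch the pin.
- **Mallet:** I set it back standing at its original spot and let go.
- **Cassette:** I lifted it straight up about 128 mm, so its middle point should be near 168 mm. That height comes from the arm's travel; I did not measure it in the images. It is upright and still in the last picture, with about 2.7 N hanging on the wrist, which matches its mass.
- **Bystanders:** None looks moved in the last side view. I checked this by eye only.

One reading disagreed. The gripper showed an opening of about 32 mm on the catches, where about 40 mm was expected. It stayed the same at 30, 40 and 50 N, and I did not find the cause. The hooks cleared the dock's lips, which needs more than 5 mm of catch travel; I could not read the catch travel itself, and the finish needs over 6 mm.

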